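# Close the resin-block mould press: three discs and the drilled cover

## Task

Build up the mould press: stack the three metal discs flat and centred on its round seat, the widest at the bottom, the next on it and the smallest on top, then lower the drilled cover plate over the two pins until it lies flush on the top disc. Set each piece down gently rather than dropping it, and leave the bottle, the jar and the slide box standing where they are; you will have to put the cover plate down and take it again by its middle, since its rest leaves only the ends free and the press leaves only the middle free.

Things in the scene. Friction and masses are not known exactly. Their poses are not given: they have to be found in the camera images.
- press: Fixed dark steel press, base 210 (x) x 115 (y) x 12 mm; origin under the base on the axis of the seat; all in mm. Round seat, diameter 74, top at z = 16. Pins, diameter 12 (top 10 mm taper to 6), at x = +-60, y = 0, tops at z = 84. Four cheeks 40 x 8 mm span |x| 45 to 85, inner faces y = +-37.5, tops z = 76; at |x| < 45 the sides are open. On the 42 mm stack the cover's underside ends at z = 58.
- rest: Fixed grey plastic rest that carries the cover plate at the start, 84 (x) x 98 (y) mm; origin on the bench under its centre. The plate lies along x on its floor at z = 35, between two side walls as long as the rest, inner faces at y = +-37, 8 mm thick, tops at z = 55 (8 mm above the plate). The plate's ends overhang freely in x.
- cover: Cover plate, plain aluminium, 170 (x) x 68 (y) x 12 mm, 300 to 450 g. Origin at the centre of its underside. Two through holes, diameter 15 mm, at x = +-60 mm, y = 0. In the rest it overhangs by about 43 mm at each end. It may go on the press either way round.
- disc_large: Plain aluminium disc, diameter 66 mm, 14 mm thick, 200 to 390 g; origin at the centre of its underside. At the start the three discs lie flat on a black rubber mat 3 mm thick, in any of three places.
- disc_middle: Plain aluminium disc, diameter 58 mm, 14 mm thick, 150 to 310 g; origin at the centre of its underside.
- disc_small: Plain aluminium disc, diameter 50 mm, 14 mm thick, about 170 g; origin at the centre of its underside.
- bottle: Bystander: amber bottle, diameter 56 mm, 150 mm high, standing on the mat; origin at the centre of its underside.
- jar: Bystander: low glass jar with a white cap, diameter 60 mm, 45 mm high, standing on the mat; origin at the centre of its underside.
- slide_box: Bystander: cardboard slide box, 72 (x) x 32 (y) x 39 mm, standing on the mat; origin at the centre of its underside.
Not all that is in view belongs to the job. What is shaped like the disc_large but brown or yellow is not meant.

How it is judged:
By the outcome, as a careful person would: the job done as asked, in the order asked, and still so for the second after the job is handed in, with the robot touching nothing.
It also fails if it takes over 72 s, if anything falls off the work surface, if the arm or the gripper's body presses on something with over 40 N, if the wrist force passes 120 N, or if a joint passes its speed limit or range.

## Robot

A 7-joint arm with a two-finger parallel gripper is mounted at the origin on the work surface. World frame = base frame: x ahead of the robot, y to its left, z up, the work surface at z = 0. Lengths are in m, angles in rad, forces in N, time in s.
With the tool pointing down it reaches from about 0.4 to 0.85 m from the base axis. Payload 4.5 kg.
Tool frame: the origin (TCP) lies midway between the tips of the shut fingers; the grasp point (between the pads) lies 19 mm behind it; y points along the fingers, z is the direction in which the jaws open and shut, and the axes are right-handed (so a half turn about y gives the same grasp; the last joint's range is limited). The gripper opens to 88 mm and grips with 3 to 60 N. Pads are 18 mm wide; open, the fingers measure 123 mm over their backs; the gripper's body (75 mm by 187 mm) begins 45 mm behind the grasp point.
Start: joints at [1.197, 0.689, -0.195, 1.565, 0.157, 0.902, -0.215], TCP at [0.248, -0.574, 0.239] pointing down, gripper open.
Joint ranges: [-3.01, 3.01], [-0.46, 2.08], [-1.47, 1.51], [0.13, 2.56], [-1, 4.14], [0.04, 2.09], [-2.66, 2.66]. Speed limits (rad/s): [2.57, 2.57, 3.14, 3.14, 3.14, 3.14, 3.14].

## Interface

Orientations are given as a unit quaternion [x, y, z, w].
In Python, from plant import r, snapshot, get_calibration, job, boxes_of gives the robot as it stands. The module is installed in compiled form; this text tells all that it offers.
- The arm moves only by the shell command python3 -m handwheel 'ROWS' [OPENING] [FORCE]. ROWS is JSON, a list that holds one entry, the list of rows, each a list of 6 numbers: the shift along the tool's x, y, z as a fraction of full scale, then the turn, a rotation vector about the tool's x, y, z as a fraction of full scale. In form: [[[x, y, z, wx, wy, wz], ...]]. A call has 1 to 12 rows; each row is the pose to reach, as a shift and turn from the pose commanded when the call began, along the tool's axes at that moment, turning the shorter way round; what a row does not reach only later rows make up. Full scale, the value 1, is 100 cm for a shift and 180 degrees for a turn. A row lasts 1/12 s, in which the tool goes at most 41.7 mm and 7.16 degrees, less where a joint would pass 70% of its speed; a pose out of reach is approached as far as the arm can. A call with a number of a shift or a turn outside -1 to 1 is refused whole. A call with a gripper value outside its range is refused whole. OPENING is the opening, from -1 (shut) to 1 (fully open), set as the call begins (- or left out, the last holds). The fingers move at their own pace and stop on an object; FORCE is the grip in N (left out, the last holds). Time passes only in rows, so rows that repeat a pose let the fingers close. It gives the time, the measured TCP pose, the force and the opening at its end, in the units of the state.
- r.get_state(): the state, without advancing time (a new reading comes with each control period).
- snapshot(name): name is "side" or "top"; returns the picture (384x512x3 uint8, red, green, blue); there is no depth.
- get_calibration(name): a dict with "fx", "fy", "cx", "cy" (pixels), "T" (4x4, takes a point from camera to world coordinates). Camera axes: x right, y down, z forward; pixel columns grow to the right and rows downward; lengths in m; the calibration is good to about 2 mm. A picture is of the moment at which its call begins. get_calibration takes no time and is no camera call.
- job.finish_job(): hands the job in, once; it reports no verdict.
Trained networks look in the newest picture that a camera, given by its name, has taken for a name from the list of things; names that differ only in an ending like _2 or _b are one class to them, and where a whole thing is asked for, a point or a joint stands for the part that bears it (a point fixed in the world has none). Each returns a list of dicts, best first, with "confidence" (0 to 1); they miss things now and then, are a little off and sometimes report something else, mostly with a low value. They report only what shows in the picture. A call takes as long as a camera call. They do not tell look-alikes from the thing itself.
- boxes_of(thing, camera): "bbox" ([left, top, right, bottom] in pixels, round what is visible of it).
The state is a dict: "clock": time; "q": joint angles; "qd": joint speeds; "joint_torque": joint torques, N m; "tool_pos": TCP position; "eef_rot": TCP orientation; "contact_force": force on the tool from outside, world axes, zero at the start; "moment": the same for the moment, N m; "opening": opening from 0.0 (shut) to 1.0 (fully open).
Only numpy, scipy, OpenCV 4.12 (cv2) and the standard library are available. Lean on these libraries where they do the work, as an engineer would, in place of code of your own. Each camera call takes 0.05 s, during which the arm holds its last target. There are 200 camera calls.

## Working session

There is one attempt and no reset: what is moved stays moved. The work goes in short steps, Python scripts to look and compute and a shell command to move; the robot and the scene stay as the last step left them, time stands still between calls to the robot, and variables do not carry over. Pictures are saved under pics/ and viewed, about 8 in all and at most 12, crops included, and the job is handed in when it is done.

```bash
mkdir -p pics; ls; python3 - <<'E'
from plant import r, snapshot, get_calibration, job, boxes_of
import cv2, numpy as np
np.set_printoptions(precision=4,suppress=True)
for c in ("side","top"):
    im=snapshot(c); cv2.imwrite(f"pics/{c}0.png",im[:,:,::-1])
    k=get_calibration(c); print(c,k["fx"],k["fy"],k["cx"],k["cy"]);print(k["T"])
    for t in ["press","rest","cover","disc_large","disc_middle","disc_small","bottle","jar","slide_box"]:
        print(t,[(np.round(b["bbox"]).tolist(),round(b["confidence"],2)) for b in boxes_of(t,c)])
print(r.get_state())
E
```

```text
pics
side 379.5904348247638 379.5904348247638 255.71705692781967 186.60835277148803
[[-0.9897 -0.0925  0.1093  0.4231]
 [-0.1431  0.6604 -0.7371  0.7063]
 [-0.004  -0.7452 -0.6668  0.7362]
 [ 0.      0.      0.      1.    ]]
press [([211.0, 172.0, 265.0, 242.0], 0.89)]
rest [([235.0, 279.0, 280.0, 333.0], 0.77), ([247.0, 130.0, 272.0, 151.0], 0.32)]
cover [([214.0, 285.0, 297.0, 320.0], 0.57)]
disc_large [([211.0, 129.0, 231.0, 142.0], 0.7), ([262.0, 106.0, 277.0, 117.0], 0.68), ([253.0, 124.0, 272.0, 133.0], 0.58), ([288.0, 147.0, 308.0, 170.0], 0.37)]
disc_middle [([243.0, 152.0, 265.0, 163.0], 0.48)]
disc_small [([212.0, 286.0, 299.0, 321.0], 0.73), ([290.0, 141.0, 307.0, 152.0], 0.48)]
bottle [([286.0, 88.0, 305.0, 136.0], 0.73)]
jar [([290.0, 150.0, 309.0, 172.0], 0.74)]
slide_box [([247.0, 132.0, 271.0, 150.0], 0.88), ([289.0, 143.0, 307.0, 153.0], 0.46)]
top 455.83216164562174 455.83216164562174 261.0518041983068 194.7063737467699
[[ 0.0077 -0.9962  0.0868  0.447 ]
 [-0.9997 -0.0098 -0.0241 -0.0456]
 [ 0.0248 -0.0866 -0.9959  1.2509]
 [ 0.      0.      0.      1.    ]]
press [
[... 295 characters left out ...]
0.67)]
disc_small [([334.0, 230.0, 358.0, 248.0], 0.62)]
bottle [([372.0, 224.0, 406.0, 248.0], 0.91)]
jar [([305.0, 231.0, 329.0, 250.0], 0.59)]
slide_box [([340.0, 174.0, 357.0, 206.0], 0.73)]
{'clock': 1.0, 'q': array([ 1.1968,  0.6891, -0.1946,  1.5653,  0.1573,  0.9025, -0.2151]), 'qd': array([-0.0007, -0.0002,  0.0012, -0.0024, -0.0011, -0.    ,  0.0005]), 'joint_torque': array([  0.0004, -52.7507,  -1.2673, -15.3749,  -0.0519,  -0.0007,
         0.    ]), 'tool_pos': array([ 0.2479, -0.5738,  0.2388]), 'eef_rot': array([ 0.1432, -0.6924,  0.6925, -0.1432]), 'contact_force': array([ 0.0958,  0.5966, -0.1107]), 'moment': array([ 0.005 , -0.0057, -0.0022]), 'opening': 0.9990631006418857}
```

View pics/top0.png

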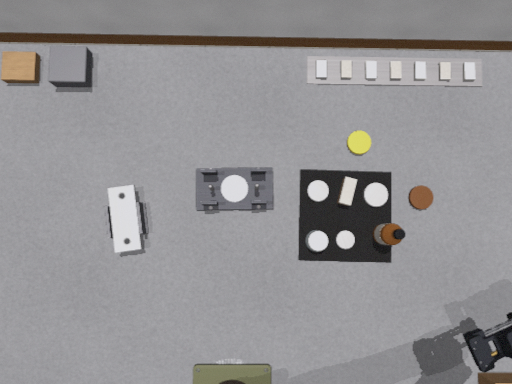

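View pics/side0.png

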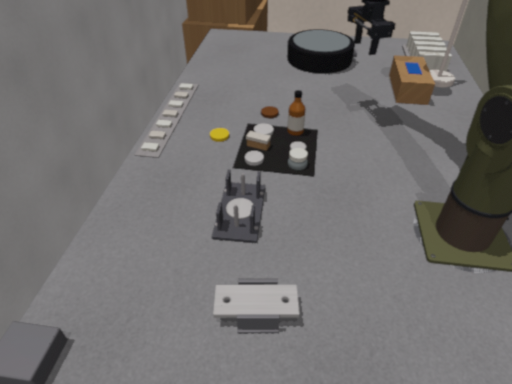

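The top view shows mat pieces at (376,195), (318,191) and (345,240), with the jar at (318,241). The look-alikes are yellow at (359,142) and brown at (421,197). The press is at (234,188) and the cover at (124,218). Next I'll segment these and convert to world coordinates.

```bash
cat > h.py <<'E'
from plant import r, snapshot, get_calibration, job, boxes_of
import cv2, numpy as np
from scipy.spatial.transform import Rotation as R
np.set_printoptions(precision=4,suppress=True)
def w(c,uv,z):
    k=get_calibration(c);uv=np.atleast_2d(uv)
    d=np.c_[(uv[:,0]-k["cx"])/k["fx"],(uv[:,1]-k["cy"])/k["fy"],np.ones(len(uv))]@k["T"][:3,:3].T
    o=k["T"][:3,3];return o+d*((z-o[2])/d[:,2])[:,None]
def px(c,p):
    k=get_calibration(c);T=np.linalg.inv(k["T"]);q=T[:3,:3]@np.asarray(p)+T[:3,3]
    return np.array([k["fx"]*q[0]/q[2]+k["cx"],k["fy"]*q[1]/q[2]+k["cy"]])
def blob(g,x0,y0,x1,y1,th):
    m=(g[y0:y1,x0:x1]>th).astype(np.uint8)
    n,l,s,c=cv2.connectedComponentsWithStats(m);i=1+np.argmax(s[1:,4])
    cnt=max(cv2.findContours((l==i).astype(np.uint8),cv2.RETR_EXTERNAL,cv2.CHAIN_APPROX_NONE)[0],key=len)
    return c[i]+[x0,y0],s[i,4],cv2.minAreaRect(cnt.astype(np.float32)+np.float32([[[x0,y0]]])),cnt[:,0]+[x0,y0]
def rel(p,yaw_z=None):
    """fractions along tool axes to get from the present TCP to p"""
    s=r.get_state();return R.from_quat(s["eef_rot"]).inv().apply(np.array(p)-s["tool_pos"])
E
python3 - <<'E'
from h import *
im=snapshot("top");g=cv2.cvtColor(im,cv2.COLOR_RGB2GRAY)
for n,bx,z in [("A376",(360,180,392,210),.017),("B318",(304,177,332,206),.017),("C345",(333,228,357,251),.017),("jar",(304,228,332,253),.045),("seat",(219,172,250,205),.016),("cover",(100,180,150,258),.047)]:
    c,a,rc,ct=blob(g,*bx,150)
    p=w("top",c,z)[0];sc=np.linalg.norm(w("top",c+[1,0],z)[0]-p)
    print(n,c,a,"diam mm",1000*sc*np.sqrt(4*a/np.pi),"world",p,rc if n=="cover" else "")
c,a,rc,ct=blob(g,100,180,150,258,150)
b=w("top",cv2.boxPoints(rc),.047);print("cover corners",b,np.linalg.norm(np.diff(b,axis=0),axis=1))
s=r.get_state();print(R.from_quat(s["eef_rot"]).as_matrix())
a=cv2.resize(im[160:260,190:440][:, :],None,fx=3.2,fy=3.2,interpolation=cv2.INTER_CUBIC)
b=cv2.resize(im[180:260,95:155],None,fx=3.2,fy=3.2,interpolation=cv2.INTER_CUBIC)
o=np.zeros((600,800,3),np.uint8);o[:320]=a;o[330:586,:192]=b;
d=cv2.resize(snapshot("side")[80:250,190:330],None,fx=3,fy=1.6,interpolation=cv2.INTER_CUBIC);o[325:597,300:720]=d
cv2.imwrite("pics/crop1.png",o[:,:,::-1])
E
```

```text
A376 [375.6075 193.9778] 451 diam mm 65.98997241635597 world [ 0.5597 -0.3889  0.017 ] 
B318 [317.7252 190.0907] 353 diam mm 58.054583257043824 world [ 0.5687 -0.2301  0.017 ] 
C345 [345.1859 239.2007] 269 diam mm 50.35513468903116 world [ 0.4359 -0.3042  0.017 ] 
jar [317.7239 240.4601] 326 diam mm 54.00130676620277 world [ 0.4323 -0.2255  0.045 ] 
seat [233.9967 188.0415] 602 diam mm 75.21105296403684 world [ 0.5721 -0.0018  0.016 ] 
cover [121.1322 217.287 ] 3003 diam mm 160.87457505966574 world [0.489  0.2916 0.047 ] ((124.5, 218.5), (77.0, 49.0), 90.0)
cover corners [[0.5867 0.3502 0.047 ]
 [0.5881 0.2218 0.047 ]
 [0.3862 0.216  0.047 ]
 [0.3854 0.3426 0.047 ]] [0.1284 0.2019 0.1266]
[[-0.918   0.      0.3967]
 [-0.3967 -0.     -0.918 ]
 [ 0.     -1.      0.    ]]
```

View pics/crop1.png

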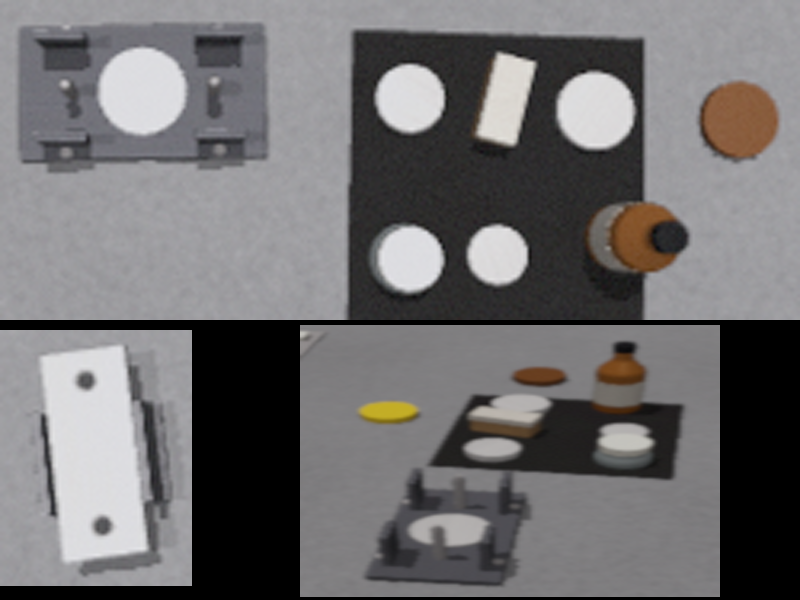

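The enlarged crop confirms the pieces by diameter. Large (66.0 mm) is at px (376,194), middle (58.1 mm) at (318,190) and small (50.4 mm) at (345,239). The yellow and brown discs lie off the mat and aren't meant. Next come the press yaw, the bottle position and the cover pose.

```bash
python3 - <<'E'
from h import *
im=cv2.imread("pics/top0.png");g=cv2.cvtColor(im,cv2.COLOR_BGR2GRAY);sd=cv2.cvtColor(cv2.imread("pics/side0.png"),cv2.COLOR_BGR2GRAY)
print("bottle cap",w("top",(398.5,233.5),.15), "base side",w("side",(296,134),.004))
for t in (185,200,215):
    c,a,rc,ct=blob(g,100,180,150,258,t);b=w("top",cv2.boxPoints(rc),.047);print(t,c,a,w("top",rc[0],.047),rc,np.linalg.norm(np.diff(b,axis=0),axis=1))
    ps=w("top",ct,.047)[:,:2]; 
c,a,rc,ct=blob(sd,218,195,262,225,150);print("seat side",c,a,w("side",c,.016))
for n,bx in [("A",(250,120,277,138)),("B",(240,150,268,166))]:
    c,a,rc,ct=blob(sd,*bx,170);print(n,"side",c,a,w("side",c,.017))
# press base rect (dark) top
m=(g<95).astype(np.uint8);n,l,s,c=cv2.connectedComponentsWithStats(m[160:216,185:280]);i=1+np.argmax(s[1:,4])
ct=np.concatenate(cv2.findContours((l==i).astype(np.uint8),0,1)[0])[:,0]+[185,160]
rc=cv2.minAreaRect(ct.astype(np.float32));b=w("top",cv2.boxPoints(rc),.012);print("press",rc,b,w("top",rc[0],.012))
for p in [(.5597,-.3889),(.5687,-.2301),(.4359,-.3042)]:print(p,1000*rel(p+(.10,)))
E
```

```text
bottle cap [[ 0.4518 -0.4064  0.15  ]] base side [[ 0.4453 -0.3892  0.004 ]]
185 [123.8415 218.0661] 1634 [[0.4867 0.2846 0.047 ]] ((123.79878997802734, 218.18902587890625), (65.48590087890625, 26.503568649291992), 83.6598129272461) [0.0692 0.1722 0.0684]
200 [123.8022 218.0537] 1547 [[0.4869 0.2849 0.047 ]] ((123.66494750976562, 218.0963592529297), (64.53338623046875, 25.828636169433594), 83.41805267333984) [0.0674 0.1697 0.0666]
215 [123.8126 218.4233] 1441 [[0.486  0.2844 0.047 ]] ((123.85092163085938, 218.4456024169922), (63.586090087890625, 24.526063919067383), 83.48019409179688) [0.064  0.1672 0.0633]
seat side [239.7357 206.8439] 314 [[ 0.572  -0.0032  0.016 ]]
A side [261.0931 131.    ] 204 [[ 0.5635 -0.3716  0.017 ]]
B side [253.8426 156.1574] 108 [[ 0.5672 -0.2289  0.017 ]]
press ((231.99398803710938, 205.676025390625), (7.906053066253662, 70.13613891601562), 88.93909454345703) [[ 0.5324  0.0986  0.012 ]
 [ 0.5377 -0.0919  0.012 ]
 [ 0.5162 -0.0924  0.012 ]
 [ 0.5109  0.0978  0.012 ]] [[0.5243 0.0032 0.012 ]]
(0.5597, -0.3889) [-359.5433  138.7596  -46.0481]
(0.5687, -0.2301) [-430.7895  138.7425 -188.2536]
(0.4359, -0.3042) [-279.4917  138.7451 -172.9034]
```

```bash
A='[-0.3595,0,-0.046,0,-0.12,0]'; python3 -m handwheel '[[[-0.3595,0,-0.046,0,-0.12,0],[-0.3595,0,-0.046,0,-0.12,0],[-0.3595,0,-0.046,0,-0.12,0],[-0.3595,0,-0.046,0,-0.12,0],[-0.3595,0,-0.046,0,-0.12,0],[-0.3595,0,-0.046,0,-0.12,0],[-0.3595,0,-0.046,0,-0.12,0],[-0.3595,0,-0.046,0,-0.12,0],[-0.3595,0,-0.046,0,-0.12,0],[-0.3595,0,-0.046,0,-0.12,0],[-0.3595,0.08,-0.046,0,-0.12,0],[-0.3595,0.08,-0.046,0,-0.12,0]]]' 1 30
python3 -c "
from h import *
s=r.get_state();print(s['clock'],s['tool_pos'],R.from_quat(s['eef_rot']).as_matrix(),1000*rel((.5597,-.3889,.007)),s['contact_force'])"
```

```text
clock: 2.1
tool_pos: [0.5619, -0.3895, 0.1599]
eef_rot: [0.269, -0.651, 0.655, -0.272]
contact_force: [-0.2, -0.9, -1.4]
opening: 1.0
2.1 [ 0.5619 -0.3895  0.1599] [[-0.7067  0.0053  0.7075]
 [-0.7075 -0.0034 -0.7067]
 [-0.0014 -1.      0.0061]] [  1.3687 152.8962  -2.8783] [-0.1853 -0.8728 -1.4361]
```

```bash
python3 -m handwheel '[[[0,0.04,0,0,0,0],[0,0.08,0,0,0,0],[0,0.115,0,0,0,0],[0,0.14,0,0,0,0],[0,0.1515,0,0,0,0],[0,0.1515,0,0,0,0]]]'; python3 -m handwheel '[[[0,0,0,0,0,0],[0,0,0,0,0,0],[0,0,0,0,0,0],[0,0,0,0,0,0],[0,0,0,0,0,0],[0,0,0,0,0,0]]]' -1 30
python3 -c "
from h import *
s=r.get_state();print(s['clock'],s['tool_pos'],s['opening']*88,s['contact_force']);im=snapshot('side')[40:200,180:380];t=snapshot('top')[150:260,300:440]
o=np.zeros((480,800,3),np.uint8);o[:,:]=0;o[:400,:500]=cv2.resize(im,(500,400),interpolation=2);o[:236,500:]=cv2.resize(t,(300,236),interpolation=2);cv2.imwrite('pics/c2.png',o[:,:,::-1])"
```

```text
clock: 2.6
tool_pos: [0.5582, -0.3885, 0.0059]
eef_rot: [-0.271, 0.654, -0.652, 0.269]
contact_force: [-0.8, -0.2, 0.5]
opening: 1.001
clock: 3.1
tool_pos: [0.5596, -0.389, 0.008]
eef_rot: [0.27, -0.653, 0.653, -0.27]
contact_force: [-2.3, 2.7, 6.1]
opening: 0.74
3.1 [ 0.5596 -0.389   0.008 ] 65.1238898891341 [-2.2575  2.6568  6.0821]
```

View pics/c2.png

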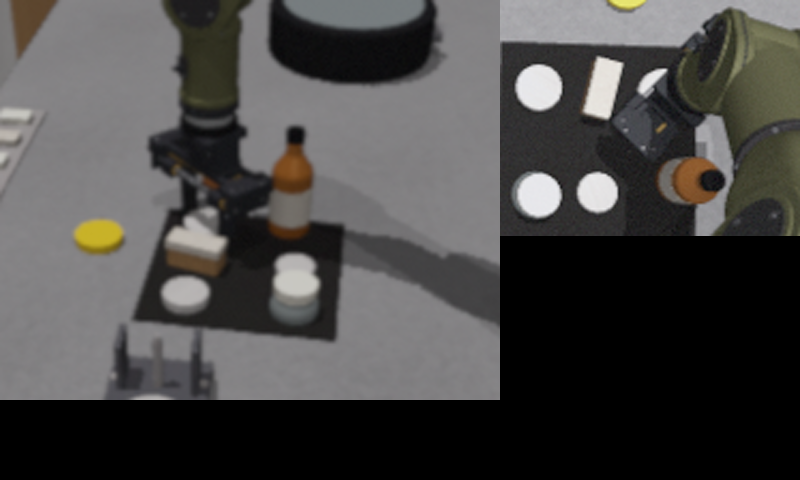

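The large disc is held at 65 mm opening, with the box and bottle untouched. Next I lift it and carry it to the press.

```bash
python3 -m handwheel '[[[0,-0.03,0,0,0,0],[0,-0.07,0,0,0,0],[0,-0.11,0,0,0,0],[-0.2819,-0.12,-0.2645,0,-0.257,0],[-0.2819,-0.12,-0.2645,0,-0.257,0],[-0.2819,-0.12,-0.2645,0,-0.257,0],[-0.2819,-0.12,-0.2645,0,-0.257,0],[-0.2819,-0.12,-0.2645,0,-0.257,0],[-0.2819,-0.12,-0.2645,0,-0.257,0],[-0.2819,-0.12,-0.2645,0,-0.257,0],[-0.2819,-0.12,-0.2645,0,-0.257,0],[-0.2819,-0.12,-0.2645,0,-0.257,0]]]'; python3 -m handwheel '[[[0,0,0,0,0,0],[0,0,0,0,0,0]]]'
python3 -c "
from h import *
s=r.get_state();M=R.from_quat(s['eef_rot']);print(s['clock'],s['tool_pos'],M.as_matrix(),s['opening']*88,s['contact_force'],1000*rel((.572,-.0025,.02)),M.inv().apply([0,0,-1]))"
```

```text
clock: 4.2
tool_pos: [0.5716, -0.0127, 0.1267]
eef_rot: [-0.505, 0.495, -0.495, 0.505]
contact_force: [0.7, -0.7, -2.7]
opening: 0.735
clock: 4.37
tool_pos: [0.5721, -0.0096, 0.127]
eef_rot: [-0.506, 0.493, -0.492, 0.508]
contact_force: [1.6, -1.8, -2.3]
opening: 0.738
4.3667 [ 0.5721 -0.0096  0.127 ] [[ 0.0288  0.0009  0.9996]
 [-0.9996  0.0025  0.0288]
 [-0.0025 -1.      0.001 ]] 64.90488202982871 [ 1.6105 -1.7527 -2.319 ] [ -6.8312 107.0621  -0.0477] [ 0.0025  1.     -0.001 ]
```

```bash
python3 -m handwheel '[[[-0.007,0.02,0,0,0,0],[-0.007,0.055,0,0,0,0],[-0.007,0.085,0,0,0,0],[-0.007,0.097,0,0,0,0],[-0.007,0.102,0,0,0,0],[-0.007,0.104,0,0,0,0],[-0.007,0.105,0,0,0,0],[-0.007,0.106,0,0,0,0],[-0.007,0.1065,0,0,0,0],[-0.007,0.1065,0,0,0,0]]]'
python3 -c "
from h import *
s=r.get_state();print(s['clock'],s['tool_pos'],s['opening']*88,s['contact_force'])"
```

```text
clock: 5.2
tool_pos: [0.5724, -0.0074, 0.0214]
eef_rot: [-0.505, 0.494, -0.495, 0.506]
contact_force: [-0.3, -0.6, -3.1]
opening: 0.735
5.2 [ 0.5724 -0.0074  0.0214] 64.69085308381241 [-0.305  -0.5545 -3.1458]
```

```bash
python3 -m handwheel '[[[-0.0044,0,0,0,0,0],[-0.0044,0,0,0,0,0],[-0.0044,0.001,0,0,0,0],[-0.0044,0.001,0,0,0,0]]]';python3 -m handwheel '[[[0,0.0008,0,0,0,0],[0,0.0008,0,0,0,0]]]'
```

```text
clock: 5.53
tool_pos: [0.572, -0.0019, 0.021]
eef_rot: [-0.505, 0.494, -0.495, 0.506]
contact_force: [-1.9, 0.5, 10.6]
opening: 0.74
clock: 5.7
tool_pos: [0.572, -0.0019, 0.0209]
eef_rot: [-0.505, 0.494, -0.495, 0.506]
contact_force: [-3.7, 0.7, 16.5]
opening: 0.742
```

```bash
python3 -m handwheel '[[[0,-0.0012,0,0,0,0],[0,-0.0012,0,0,0,0],[0,-0.0012,0,0,0,0],[0,-0.0012,0,0,0,0],[0,-0.02,0,0,0,0],[0,-0.06,0,0,0,0],[0,-0.1,0,0,0,0],[0.04,-0.12,-0.002,0,0,0],[0.08,-0.12,-0.004,0,0,0],[0.12,-0.12,-0.006,0,0,0],[0.16,-0.12,-0.008,0,0,0]]]' 1;python3 -m handwheel '[[[0.068,0,-0.0019,0,0,0],[0.068,0,-0.0019,0,0,0],[0.068,0.04,-0.0019,0,0,0],[0.068,0.04,-0.0019,0,0,0]]]'
python3 - <<'E'
from h import *
im=snapshot("top");cv2.imwrite("pics/top2.png",im[:,:,::-1]);g=cv2.cvtColor(im,cv2.COLOR_RGB2GRAY);g0=cv2.cvtColor(cv2.imread("pics/top0.png"),cv2.COLOR_BGR2GRAY)
s=r.get_state();print(s['clock'],s['tool_pos'],s['opening'],1000*rel((.5687,-.2301,.007)))
for t in (130,150,215,225):
    try:c,a,rc,ct=blob(g,219,172,250,205,t);print(t,c,a,w("top",c,.03))
    except Exception as e:print(t,e)
sd=snapshot("side");cv2.imwrite("pics/side2.png",sd[:,:,::-1])
o=np.zeros((400,800,3),np.uint8);o[:,:400]=cv2.resize(im[160:215,190:275],(400,400),interpolation=2);o[:,400:]=cv2.resize(sd[165:250,200:280],(400,400),interpolation=2);cv2.imwrite('pics/c3.png',o[:,:,::-1])
E
```

```text
clock: 6.62
tool_pos: [0.5669, -0.1652, 0.1392]
eef_rot: [0.505, -0.494, 0.495, -0.505]
contact_force: [0.7, -0.4, -0.1]
opening: 1.0
clock: 6.95
tool_pos: [0.5622, -0.2337, 0.0932]
eef_rot: [0.506, -0.498, 0.493, -0.502]
contact_force: [-0.5, 1.5, -0.3]
opening: 0.998
7.0 [ 0.5635 -0.2313  0.0955] 1.0009585300212331 [-0.912  88.4738  5.8726]
130 [233.929  188.0833] 648 [[ 0.5706 -0.0021  0.03  ]]
150 [233.769  187.8762] 606 [[ 0.5712 -0.0016  0.03  ]]
215 [233.7785 186.9855] 483 [[ 0.5736 -0.0016  0.03  ]]
225 [233.8858 186.9429] 438 [[ 0.5737 -0.0019  0.03  ]]
```

View pics/c3.png

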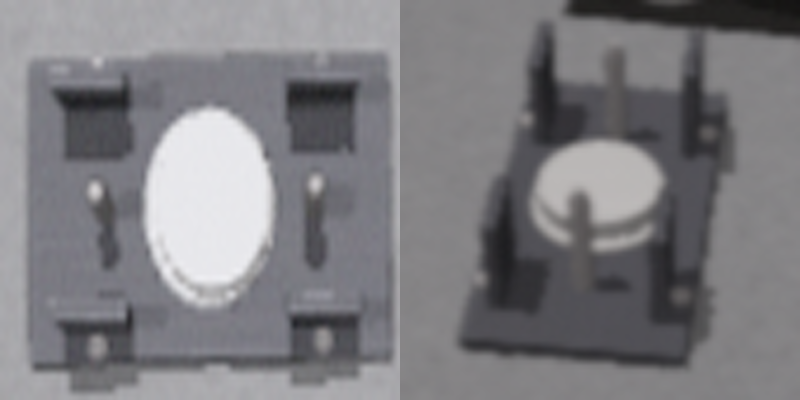

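Large disc sits flat on the seat, at about (0.5735,-0.0018) against the seat's (0.572,-0.0025). Next is the middle disc.

```bash
python3 -m handwheel '[[[0,0,0.0055,0,0,0],[0,0,0.0055,0,0,0]]]'; python3 -m handwheel '[[[0,0,0,0,0,0]]]'; python3 -c "
from h import *
print(1000*rel((.5687,-.2301,.007)))"
```

```text
clock: 7.22
tool_pos: [0.5748, -0.2293, 0.1004]
eef_rot: [-0.505, 0.493, -0.495, 0.507]
contact_force: [0.5, 0.2, -0.1]
opening: 1.0
clock: 7.3
tool_pos: [0.5739, -0.2297, 0.1002]
eef_rot: [-0.505, 0.493, -0.495, 0.507]
contact_force: [0.1, 0.2, 0.4]
opening: 0.999
[ 0.2118 93.2214 -5.4689]
```

```bash
python3 -m handwheel '[[[0,0.035,-0.0053,0,0,0],[0,0.06,-0.0053,0,0,0],[0,0.08,-0.0053,0,0,0],[0,0.0925,-0.0053,0,0,0],[0,0.0925,-0.0053,0,0,0],[0,0.0925,-0.0053,0,0,0]]]'; python3 -m handwheel '[[[0,0,0,0,0,0],[0,0,0,0,0,0],[0,0,0,0,0,0],[0,0,0,0,0,0],[0,0,0,0,0,0],[0,0,0,0,0,0],[0,0,0,0,0,0]]]' -1 30
```

```text
clock: 7.8
tool_pos: [0.5674, -0.2307, 0.0066]
eef_rot: [-0.505, 0.494, -0.495, 0.506]
contact_force: [-0.0, 0.9, 0.2]
opening: 1.002
clock: 8.38
tool_pos: [0.567, -0.2312, 0.0066]
eef_rot: [-0.505, 0.494, -0.495, 0.505]
contact_force: [0.0, -0.2, 3.5]
opening: 0.649
```

```bash
python3 -m handwheel '[[[0,-0.03,0,0,0,0],[0,-0.07,0,0,0,0],[0,-0.11,0,0,0,0],[-0.04,-0.12,0.002,0,0,0],[-0.08,-0.12,0.004,0,0,0],[-0.12,-0.12,0.006,0,0,0],[-0.16,-0.12,0.008,0,0,0],[-0.2,-0.12,0.0095,0,0,0],[-0.2285,-0.12,0.0106,0,0,0],[-0.2285,-0.12,0.0106,0,0,0],[-0.2285,-0.1,0.0106,0,0,0],[-0.2285,-0.08,0.0106,0,0,0]]]'; python3 -m handwheel '[[[0,0.02,0,0,0,0],[0,0.035,0,0,0,0],[0,0.041,0,0,0,0],[0,0.041,0,0,0,0],[0,0.041,0,0,0,0]]]'; python3 -c "
from h import *
s=r.get_state();print(s['clock'],s['tool_pos'],s['opening']*88,s['contact_force'],R.from_quat(s['eef_rot']).as_matrix(),1000*rel((.572,-.002,.035)))"
```

```text
clock: 9.38
tool_pos: [0.5731, -0.0017, 0.0863]
eef_rot: [-0.505, 0.494, -0.495, 0.506]
contact_force: [-0.9, -0.3, -2.7]
opening: 0.648
clock: 9.8
tool_pos: [0.5725, -0.0025, 0.0452]
eef_rot: [0.505, -0.495, 0.495, -0.505]
contact_force: [-0.9, 0.7, -1.9]
opening: 0.649
9.8 [ 0.5725 -0.0025  0.0452] 57.099508908138716 [-0.9007  0.7255 -1.9113] [[ 0.0213 -0.0002  0.9998]
 [-0.9998 -0.0001  0.0213]
 [ 0.0001 -1.     -0.0002]] [-0.5301 10.1699 -0.454 ]
```

```bash
python3 -m handwheel '[[[0,0.006,0,0,0,0],[0,0.0085,0,0,0,0],[0,0.0095,0,0,0,0],[0,0.0102,0,0,0,0],[0,0.0108,0,0,0,0],[0,0.0108,0,0,0,0]]]'; python3 -m handwheel '[[[0,0.0006,0,0,0,0],[0,0.0006,0,0,0,0]]]'
```

```text
clock: 10.3
tool_pos: [0.5725, -0.0024, 0.0344]
eef_rot: [-0.505, 0.495, -0.495, 0.505]
contact_force: [-0.5, 0.1, -1.6]
opening: 0.646
clock: 10.47
tool_pos: [0.5725, -0.0024, 0.0338]
eef_rot: [-0.505, 0.495, -0.495, 0.505]
contact_force: [-0.5, -0.4, -2.5]
opening: 0.645
```

```bash
python3 -m handwheel '[[[0,0.0006,0,0,0,0],[0,0.0006,0,0,0,0]]]'; python3 -m handwheel '[[[0,0.0005,0,0,0,0],[0,0.0005,0,0,0,0]]]'
```

```text
clock: 10.63
tool_pos: [0.5726, -0.0024, 0.0336]
eef_rot: [-0.505, 0.494, -0.495, 0.505]
contact_force: [-1.7, 0.3, 2.2]
opening: 0.65
clock: 10.8
tool_pos: [0.5726, -0.0024, 0.0335]
eef_rot: [-0.505, 0.494, -0.495, 0.505]
contact_force: [-1.5, -0.3, 7.1]
opening: 0.649
```

```bash
python3 -m handwheel '[[[0,-0.001,0,0,0,0],[0,-0.001,0,0,0,0],[0,-0.001,0,0,0,0],[0,-0.001,0,0,0,0],[0,-0.02,0,0,0,0],[0,-0.06,0,0,0,0],[0,-0.1,0,0,0,0],[0.036,-0.1,-0.0173,0,0,0],[0.072,-0.1,-0.0346,0,0,0],[0.108,-0.1,-0.0519,0,0,0],[0.144,-0.1,-0.0692,0,0,0],[0.18,-0.1,-0.0866,0,0,0]]]' 1;python3 -m handwheel '[[[0.036,0,-0.0173,0,0,0],[0.072,0,-0.0346,0,0,0],[0.108,0,-0.052,0,0,0],[0.1184,0,-0.0573,0,0,0],[0.1184,0.02,-0.0573,0,0,0],[0.1184,0.04,-0.0573,0,0,0],[0.1184,0.05,-0.0573,0,0,0],[0.1184,0.05,-0.0573,0,0,0],[0.1184,0.05,-0.0573,0,0,0]]]'
python3 - <<'E'
from h import *
im=snapshot("top");cv2.imwrite("pics/top3.png",im[:,:,::-1]);g=cv2.cvtColor(im,cv2.COLOR_RGB2GRAY)
s=r.get_state();print(s['clock'],s['tool_pos'],s['opening'],1000*rel((.4359,-.3042,.007)))
for t in (150,215,225,235):
    c,a,rc,ct=blob(g,219,172,250,205,t);print(t,c,a,w("top",c,.044))
sd=snapshot("side");cv2.imwrite("pics/side3.png",sd[:,:,::-1])
o=np.zeros((400,800,3),np.uint8);o[:,:400]=cv2.resize(im[160:215,190:275],(400,400),interpolation=2);o[:,400:]=cv2.resize(sd[165:250,200:280],(400,400),interpolation=2);cv2.imwrite('pics/c4.png',o[:,:,::-1])
E
```

```text
clock: 11.8
tool_pos: [0.4889, -0.1857, 0.1327]
eef_rot: [0.505, -0.494, 0.495, -0.505]
contact_force: [0.9, -0.9, 0.1]
opening: 0.999
clock: 12.55
tool_pos: [0.4352, -0.3031, 0.0824]
eef_rot: [0.506, -0.495, 0.494, -0.506]
contact_force: [-0.4, 0.1, -0.3]
opening: 1.001
12.6 [ 0.4356 -0.3033  0.083 ] 0.9956136600195855 [ 0.8964 76.0295  0.2302]
150 [233.7571 187.8878] 597 [[ 0.5697 -0.0021  0.044 ]]
215 [233.5833 185.9293] 396 [[ 0.5749 -0.0016  0.044 ]]
225 [233.2036 186.2523] 329 [[ 0.5741 -0.0006  0.044 ]]Traceback (most recent call last):
  File "<stdin>", line 5, in <module>
  File "h.py", line 14, in blob
    n,l,s,c=cv2.connectedComponentsWithStats(m);i=1+np.argmax(s[1:,4])
                                                    ~~~~~~~~~^^^^^^^^^
    return _wrapfunc(a, 'argmax', axis=axis, out=out, **kwds)
    return bound(*args, **kwds)
ValueError: attempt to get argmax of an empty sequence
```

```bash
python3 -m handwheel '[[[0.0008,0.035,0,0,0,0],[0.0008,0.06,0,0,0,0],[0.0008,0.0755,0,0,0,0],[0.0008,0.0755,0,0,0,0],[0.0008,0.0755,0,0,0,0]]]'; python3 -m handwheel '[[[0,0,0,0,0,0],[0,0,0,0,0,0],[0,0,0,0,0,0],[0,0,0,0,0,0],[0,0,0,0,0,0],[0,0,0,0,0,0],[0,0,0,0,0,0],[0,0,0,0,0,0]]]' -1 30
python3 - <<'E'
from h import *
im=cv2.imread("pics/top3.png");sd=snapshot("side");o=np.zeros((400,800,3),np.uint8);o[:,:400]=cv2.resize(im[160:215,190:275],(400,400),interpolation=2);o[:,400:]=cv2.resize(sd[90:250,200:320],(400,400),interpolation=2)[:,:,::-1];cv2.imwrite('pics/c4.png',o)
print(1000*rel((.5725,-.0015,.1)))
E
```

```text
clock: 13.02
tool_pos: [0.4355, -0.3043, 0.0076]
eef_rot: [0.506, -0.494, 0.495, -0.506]
contact_force: [0.1, -1.3, 0.6]
opening: 1.006
clock: 13.68
tool_pos: [0.435, -0.3048, 0.0075]
eef_rot: [0.505, -0.494, 0.495, -0.505]
contact_force: [-0.6, -0.3, 5.6]
opening: 0.563
[-300.2299  -92.7036  143.9285]
```

View pics/c4.png

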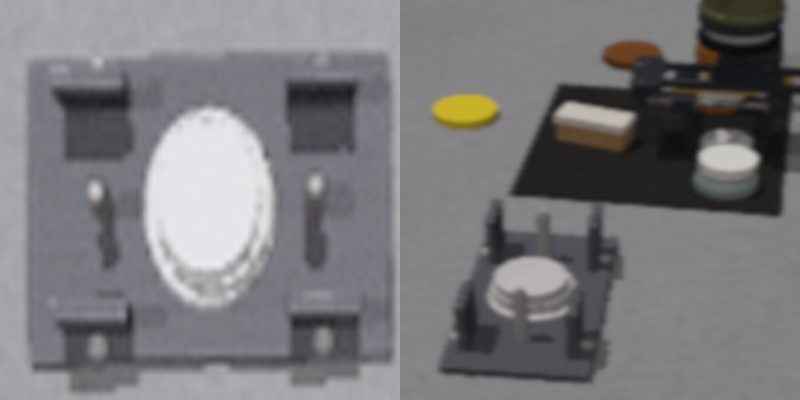

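Stack is flat so far and the small disc is gripped at 49.5 mm. Jar and box are untouched.

```bash
python3 -m handwheel '[[[0,-0.03,0,0,0,0],[0,-0.07,0,0,0,0],[0,-0.105,0,0,0,0],[-0.036,-0.11,0.0173,0,0,0],[-0.072,-0.11,0.0346,0,0,0],[-0.108,-0.11,0.0519,0,0,0],[-0.144,-0.11,0.0692,0,0,0],[-0.18,-0.11,0.0866,0,0,0],[-0.216,-0.11,0.104,0,0,0],[-0.252,-0.11,0.121,0,0,0],[-0.288,-0.11,0.138,0,0,0],[-0.3002,-0.11,0.144,0,0,0]]]'; python3 -m handwheel '[[[0,0,0,0,0,0],[0,0.02,0,0,0,0],[0,0.04,0,0,0,0],[0,0.058,0,0,0,0],[0,0.058,0,0,0,0],[0,0.058,0,0,0,0]]]'; python3 -c "
from h import *
s=r.get_state();print(s['clock'],s['tool_pos'],s['opening']*88,s['contact_force'],1000*rel((.5725,-.0015,.0485)))
print(w('top',[[210.2,185.85],[256.9,185.2]],.084))"
```

```text
clock: 14.73
tool_pos: [0.5749, 0.0075, 0.1173]
eef_rot: [-0.505, 0.493, -0.492, 0.51]
contact_force: [0.1, 1.7, -1.4]
opening: 0.56
clock: 15.23
tool_pos: [0.5712, -0.0027, 0.0583]
eef_rot: [0.506, -0.495, 0.494, -0.504]
contact_force: [0.3, 0.5, -1.6]
opening: 0.554
15.2333 [ 0.5712 -0.0027  0.0583] 48.73333590465448 [ 0.3102  0.5004 -1.6134] [-1.1935  9.7522  1.3624]
[[ 0.5703  0.0569  0.084 ]
 [ 0.5732 -0.063   0.084 ]]
```

```bash
python3 -m handwheel '[[[-0.0008,0.005,0.001,0,0,0],[-0.0008,0.008,0.001,0,0,0],[-0.0008,0.0088,0.001,0,0,0],[-0.0008,0.0094,0.001,0,0,0],[-0.0008,0.0099,0.001,0,0,0],[-0.0008,0.0099,0.001,0,0,0]]]'; python3 -m handwheel '[[[0,0.0006,0,0,0,0],[0,0.0006,0,0,0,0]]]'
```

```text
clock: 15.73
tool_pos: [0.5737, -0.0006, 0.0494]
eef_rot: [-0.505, 0.495, -0.495, 0.505]
contact_force: [-0.0, -0.1, -1.5]
opening: 0.558
clock: 15.9
tool_pos: [0.5736, -0.0005, 0.0487]
eef_rot: [-0.505, 0.495, -0.495, 0.505]
contact_force: [-0.4, 1.1, -2.0]
opening: 0.556
```

```bash
python3 -m handwheel '[[[0.001,0.0006,-0.0005,0,0,0],[0.001,0.0006,-0.0005,0,0,0]]]'; python3 -m handwheel '[[[0,0.0005,0,0,0,0],[0,0.0005,0,0,0,0]]]'; python3 -m handwheel '[[[0,0.0005,0,0,0,0],[0,0.0005,0,0,0,0]]]'
```

```text
clock: 16.07
tool_pos: [0.5735, -0.0007, 0.0485]
eef_rot: [-0.505, 0.494, -0.495, 0.506]
contact_force: [-0.2, 1.7, 2.1]
opening: 0.557
clock: 16.23
tool_pos: [0.5735, -0.0007, 0.0485]
eef_rot: [-0.505, 0.494, -0.495, 0.506]
contact_force: [-1.1, 2.0, 7.2]
opening: 0.556
clock: 16.4
tool_pos: [0.5735, -0.0007, 0.0484]
eef_rot: [-0.505, 0.494, -0.495, 0.506]
contact_force: [-1.7, 1.9, 11.4]
opening: 0.555
```

```bash
python3 -m handwheel '[[[0,-0.001,0,0,0,0],[0,-0.001,0,0,0,0],[0,-0.001,0,0,0,0],[0,-0.001,0,0,0,0],[0,-0.001,0,0,0,0],[0,-0.02,0,0,0,0],[0,-0.06,0,0,0,0],[0,-0.1,0,0,0,0],[-0.02,-0.1,-0.0015,0,0,0],[-0.06,-0.1,-0.004,0,-0.03,0],[-0.1,-0.1,-0.007,0,-0.07,0],[-0.14,-0.1,-0.01,0,-0.11,0]]]' 1;python3 -c "
from h import *
s=r.get_state();print(s['clock'],s['tool_pos'],R.from_quat(s['eef_rot']).as_matrix(),1000*rel((.5444,.2921,.12)))"
```

```text
clock: 17.4
tool_pos: [0.5601, 0.139, 0.1473]
eef_rot: [-0.583, 0.399, -0.4, 0.583]
contact_force: [0.6, 0.1, 0.3]
opening: 1.0
17.4 [0.5601 0.139  0.1473] [[ 0.3615  0.0009  0.9324]
 [-0.9324 -0.0005  0.3615]
 [ 0.0008 -1.      0.0006]] [-148.4095   27.2257   40.7294]
```

```bash
python3 -m handwheel '[[[-0.035,0,0.01,0,-0.035,0],[-0.07,0,0.02,0,-0.075,0],[-0.105,0,0.03,0,-0.114,0],[-0.148,0,0.0405,0,-0.153,0],[-0.148,0,0.0405,0,-0.192,0],[-0.148,0,0.0405,0,-0.23,0],[-0.148,0,0.0405,0,-0.269,0],[-0.148,0,0.0405,0,-0.308,0],[-0.148,0,0.0405,0,-0.347,0],[-0.148,0,0.0405,0,-0.386,0],[-0.148,0,0.0405,0,-0.422,0],[-0.148,0,0.0405,0,-0.422,0]]]';python3 -m handwheel '[[[0,0,0,0,0,0],[0,0,0,0,0,0]]]'
python3 - <<'E'
from h import *
s=r.get_state();print(s['clock'],s['tool_pos'],R.from_quat(s['eef_rot']).as_matrix(),1000*rel((.5444,.2921,.037)))
im=snapshot("top");sd=snapshot("side");cv2.imwrite("pics/top5.png",im[:,:,::-1]);cv2.imwrite("pics/side5.png",sd[:,:,::-1])
a=cv2.resize(im[160:265,95:275],(800,466),interpolation=2)[:, :400]
o=np.zeros((500,800,3),np.uint8)
o[:466,:400]=cv2.resize(im[150:260,95:275],(400,244),interpolation=2).repeat(1,0)[:0] if 0 else 0
o[:250,:400]=cv2.resize(im[150:262,95:275],(400,250),interpolation=2)
o[250:,:400]=cv2.resize(sd[165:250,190:290],(400,250),interpolation=2)
o[:,400:]=cv2.resize(sd[210:350,190:302],(400,500),interpolation=2)
cv2.imwrite('pics/c5.png',o[:,:,::-1])
E
```

```text
clock: 18.4
tool_pos: [0.545, 0.2903, 0.1464]
eef_rot: [0.706, 0.043, -0.044, -0.706]
contact_force: [0.4, -0.0, 0.1]
opening: 0.998
clock: 18.57
tool_pos: [0.5449, 0.2907, 0.1468]
eef_rot: [0.706, 0.041, -0.042, -0.706]
contact_force: [-0.3, 0.3, 0.5]
opening: 0.997
18.5667 [0.5449 0.2907 0.1468] [[ 0.9931 -0.0002 -0.1173]
 [ 0.1173 -0.0004  0.9931]
 [-0.0002 -1.     -0.0003]] [ -0.3449 109.8252   1.4737]
```

View pics/c5.png

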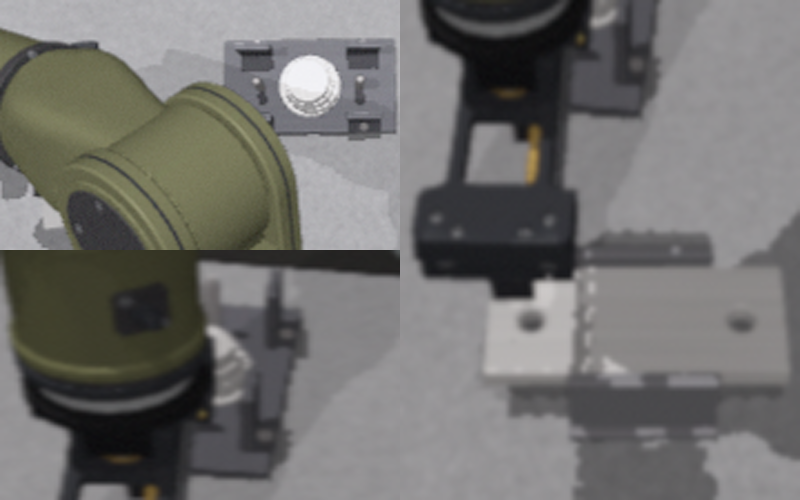

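```bash
python3 -m handwheel '[[[0,0.035,0.0012,0,0,0],[0,0.065,0.0012,0,0,0],[0,0.09,0.0012,0,0,0],[0,0.102,0.0012,0,0,0],[0,0.1095,0.0012,0,0,0],[0,0.1095,0.0012,0,0,0],[0,0.1095,0.0012,0,0,0]]]'; python3 -m handwheel '[[[0,0,0,0,0,0],[0,0,0,0,0,0],[0,0,0,0,0,0],[0,0,0,0,0,0],[0,0,0,0,0,0],[0,0,0,0,0,0],[0,0,0,0,0,0]]]' -1 60
```

```text
clock: 19.25
tool_pos: [0.5452, 0.2928, 0.0384]
eef_rot: [-0.705, -0.043, 0.042, 0.706]
contact_force: [0.4, -0.6, 0.3]
opening: 1.0
clock: 19.83
tool_pos: [0.5455, 0.2928, 0.0386]
eef_rot: [-0.705, -0.043, 0.042, 0.706]
contact_force: [2.0, 0.5, 5.3]
opening: 0.763
```

```bash
python3 -m handwheel '[[[0,-0.005,0,0,0,0],[0,-0.015,0,0,0,0],[0,-0.03,0,0,0,0],[0,-0.05,0,0,0,0],[0,-0.07,0,0,0,0],[0,-0.09,0,0,0,0],[0,-0.1,0,0,0,0],[0,-0.1,0,0,0,0]]]'
python3 - <<'E'
from h import *
s=r.get_state();print(s['clock'],s['tool_pos'],s['contact_force'],s['moment'],s['opening']*88,1000*rel((.66,.20,.137)))
sd=snapshot("side");cv2.imwrite('pics/c6.png',cv2.resize(sd[180:360,150:330],(600,600),interpolation=2)[:,:,::-1])
E
```

```text
clock: 20.5
tool_pos: [0.5458, 0.293, 0.1405]
eef_rot: [-0.705, -0.044, 0.041, 0.707]
contact_force: [0.4, 0.2, -4.6]
opening: 0.766
20.5 [0.5458 0.293  0.1405] [ 0.4079  0.194  -4.6009] [ 0.1821 -0.4293 -0.0295] 67.36409742988559 [ 102.1843    3.6865 -106.0039]
```

View pics/c6.png

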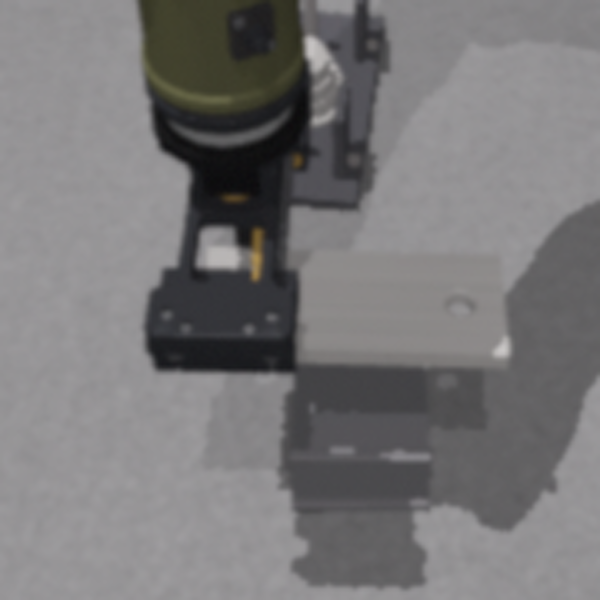

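```bash
python3 -m handwheel '[[[0.005,0,-0.005,0,0.01,0],[0.015,0,-0.016,0,0.035,0],[0.03,0,-0.031,0,0.07,0],[0.045,0,-0.047,0,0.105,0],[0.06,0,-0.062,0,0.14,0],[0.075,0,-0.078,0,0.175,0],[0.09,0,-0.093,0,0.21,0],[0.102,0,-0.106,0,0.245,0],[0.102,0,-0.106,0,0.28,0],[0.102,0,-0.106,0,0.315,0],[0.102,0,-0.106,0,0.35,0],[0.102,0,-0.106,0,0.385,0]]]';python3 -m handwheel '[[[0,0,0,0,0.035,0],[0,0,0,0,0.07,0],[0,0,0,0,0.105,0],[0,0,0,0,0.13,0],[0,0,0,0,0.144,0],[0,0.01,0,0,0.144,0],[0,0.03,0,0,0.144,0],[0,0.05,0,0,0.144,0],[0,0.07,0,0,0.144,0],[0,0.08,0,0,0.144,0],[0,0.08,0,0,0.144,0]]]'
python3 - <<'E'
from h import *
s=r.get_state();print(s['clock'],s['tool_pos'],R.from_quat(s['eef_rot']).as_matrix(),s['contact_force'],s['moment'],s['opening']*88)
E
```

```text
clock: 21.55
tool_pos: [0.658, 0.1976, 0.1353]
eef_rot: [0.605, -0.369, 0.368, -0.602]
contact_force: [-0.4, 0.3, -3.8]
opening: 0.765
clock: 22.47
tool_pos: [0.6559, 0.1973, 0.053]
eef_rot: [0.51, -0.493, 0.491, -0.505]
contact_force: [-0.3, -0.7, -2.5]
opening: 0.762
22.4667 [0.6559 0.1973 0.053 ] [[ 0.0303 -0.0075  0.9995]
 [-0.9995 -0.0037  0.0302]
 [ 0.0035 -1.     -0.0076]] [-0.3072 -0.6545 -2.4575] [-0.217  -0.0285 -0.0254] 67.07224916130433
```

```bash
python3 -m handwheel '[[[0,0.012,0,0,0,0],[0,0.024,0,0,0,0],[0,0.034,0,0,0,0],[0,0.04,0,0,0,0],[0,0.043,0,0,0,0],[0,0.045,0,0,0,0],[0,0.045,0,0,0,0]]]'; python3 -m handwheel '[[[0,0.001,0,0,0,0],[0,0.002,0,0,0,0],[0,0.002,0,0,0,0]]]'; python3 -m handwheel '[[[0,0.001,0,0,0,0],[0,0.0012,0,0,0,0]]]'
```

```text
clock: 23.05
tool_pos: [0.6588, 0.1992, 0.0123]
eef_rot: [0.507, -0.493, 0.493, -0.507]
contact_force: [0.0, -0.1, -3.6]
opening: 0.761
clock: 23.3
tool_pos: [0.659, 0.1992, 0.0108]
eef_rot: [-0.507, 0.492, -0.493, 0.507]
contact_force: [0.4, 0.1, -3.4]
opening: 0.763
clock: 23.47
tool_pos: [0.6589, 0.1991, 0.0094]
eef_rot: [-0.507, 0.493, -0.493, 0.507]
contact_force: [-0.6, 0.6, -4.5]
opening: 0.764
```

```bash
python3 -m handwheel '[[[0,0.001,0,0,0,0],[0,0.002,0,0,0,0],[0,0.003,0,0,0,0],[0,0.003,0,0,0,0]]]'; python3 -m handwheel '[[[0,0.001,0,0,0,0],[0,0.0015,0,0,0,0],[0,0.0015,0,0,0,0]]]';  python3 -m handwheel '[[[0,0.001,0,0,0,0],[0,0.001,0,0,0,0]]]'
```

```text
clock: 23.8
tool_pos: [0.6588, 0.1991, 0.0061]
eef_rot: [0.507, -0.493, 0.493, -0.507]
contact_force: [-0.2, -1.0, -3.9]
opening: 0.762
clock: 24.05
tool_pos: [0.6589, 0.1991, 0.0048]
eef_rot: [-0.507, 0.493, -0.493, 0.507]
contact_force: [0.6, -0.0, -2.7]
opening: 0.763
clock: 24.22
tool_pos: [0.659, 0.1991, 0.0038]
eef_rot: [-0.507, 0.493, -0.493, 0.507]
contact_force: [0.5, 0.5, -2.4]
opening: 0.765
```

```bash
python3 -m handwheel '[[[0,0.0007,0,0,0,0],[0,0.0007,0,0,0,0]]]'; python3 -m handwheel '[[[0,0.0007,0,0,0,0],[0,0.0007,0,0,0,0]]]'
```

```text
clock: 24.38
tool_pos: [0.659, 0.1992, 0.0037]
eef_rot: [-0.507, 0.492, -0.493, 0.507]
contact_force: [-1.6, -2.1, 2.3]
opening: 0.762
clock: 24.55
tool_pos: [0.659, 0.1991, 0.0036]
eef_rot: [-0.507, 0.492, -0.493, 0.507]
contact_force: [-2.5, -1.4, 6.5]
opening: 0.763
```

```bash
python3 -m handwheel '[[[0,-0.0012,0,0,0,0],[0,-0.0012,0,0,0,0],[0,-0.0012,0,0,0,0],[0,-0.0012,0,0,0,0],[0,-0.03,0,0,0,0],[0,-0.07,0,0,0,0],[0,-0.11,0,0,0,0],[0.02,-0.14,0,0,0,0],[0.06,-0.15,0,0,0,0],[0.1,-0.15,0,0,0,0],[0.14,-0.15,0,0,0,0],[0.18,-0.15,0,0,0,0]]]' 1; python3 -m handwheel '[[[0.02,0,0,0,0,0],[0.02,0,0,0,0,0]]]'
python3 - <<'E'
from h import *
im=snapshot("top");cv2.imwrite("pics/top7.png",im[:,:,::-1]);sd=snapshot("side");cv2.imwrite("pics/side7.png",sd[:,:,::-1])
s=r.get_state();print(s['clock'],s['tool_pos'],R.from_quat(s['eef_rot']).as_matrix())
g=cv2.cvtColor(im,cv2.COLOR_RGB2GRAY)
print(px("top",(.659,.257,.012)),px("top",(.659,.34,.012)),px("top",(.659,.17,.012)))
for t in (165,185,200):
    c,a,rc,ct=blob(g,85,120,195,185,t);b=w("top",cv2.boxPoints(rc),.012);d=np.diff(b,axis=0);print(t,c,a,rc,w("top",rc[0],.012),w("top",c,.012),np.linalg.norm(d,axis=1),np.degrees(np.arctan2(d[:,1],d[:,0])))
o=np.zeros((600,800,3),np.uint8);o[:300]=cv2.resize(im[110:215,85:365],(800,300),interpolation=2);o[300:,:]=cv2.resize(sd[150:300,130:330],(800,300),interpolation=2)
cv2.imwrite("pics/c7.png",o[:,:,::-1])
E
```

```text
clock: 25.55
tool_pos: [0.6642, 0.0175, 0.1529]
eef_rot: [-0.507, 0.492, -0.493, 0.508]
contact_force: [0.7, -0.0, -0.3]
opening: 0.997
clock: 25.72
tool_pos: [0.6649, -0.0103, 0.1518]
eef_rot: [0.507, -0.494, 0.497, -0.503]
contact_force: [0.1, -0.7, 0.7]
opening: 1.002
25.8167 [ 0.6648 -0.0017  0.1523] [[ 0.0273  0.      0.9996]
 [-0.9996  0.0004  0.0273]
 [-0.0004 -1.      0.    ]]
[139.614  155.5884] [108.9911 155.2277] [171.6072 155.9653]
165 [139.3635 151.6907] 6983 ((139.49998474121094, 152.0), (108.99998474121094, 63.99999237060547), -0.0) [[0.6689 0.2576 0.012 ]] [[0.6698 0.258  0.012 ]] [0.1766 0.2978 0.1776] [   2.3381  -89.1988 -178.8333]
185 [138.8411 155.7549] 1542 ((138.54774475097656, 155.8145294189453), (25.122879028320312, 63.55693817138672), 88.49256896972656) [[0.6583 0.2599 0.012 ]] [[0.6585 0.2591 0.012 ]] [0.1728 0.0696 0.172 ] [ -87.7351 -177.0948   92.1773]
200 [139.1412 155.8048] 1501 ((139.00938415527344, 155.874755859375), (24.842235565185547, 62.60543441772461), 88.56790161132812) [[0.6582 0.2586 0.012 ]] [[0.6584 0.2583 0.012 ]] [0.1702 0.0688 0.1694] [ -87.8127 -177.1687   92.1009]
```

View pics/c7.png

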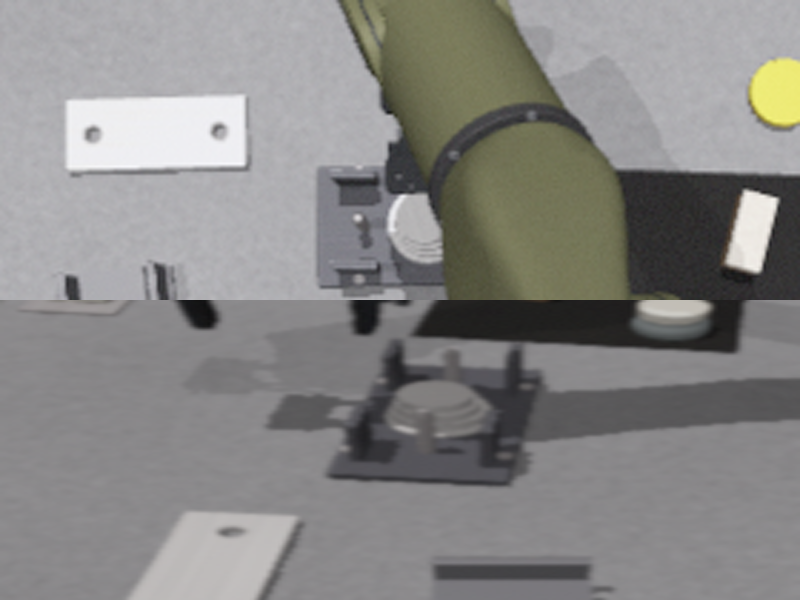

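The plate lies flat and free on the bench, centre px (139,156), world (0.658,0.2585). Bystanders look unmoved and the stack is neat. Next I refine the pin positions while going to the regrasp.

```bash
python3 -m handwheel '[[[-0.04,0,-0.0015,0,0,0],[-0.08,0,-0.003,0,0,0],[-0.12,0,-0.005,0,0,0],[-0.16,0,-0.007,0,0,0],[-0.2,0,-0.01,0,0,0],[-0.24,0,-0.012,0,0,0],[-0.259,0,-0.0136,0,0,0],[-0.259,0,-0.0136,0,0,0],[-0.259,0.04,-0.0136,0,0,0],[-0.259,0.08,-0.0136,0,0,0],[-0.259,0.09,-0.0136,0,0,0],[-0.259,0.09,-0.0136,0,0,0]]]'
python3 - <<'E'
from h import *
s=r.get_state();print(s['clock'],s['tool_pos'],R.from_quat(s['eef_rot']).as_matrix(),1000*rel((.6584,.2586,.0025)))
g=cv2.cvtColor(cv2.imread("pics/top0.png"),cv2.COLOR_BGR2GRAY).astype(float)
print(g[182:192,205:216].astype(int));print(g[182:192,252:263].astype(int))
for t in (120,140,160,180,200):
    c,a,_,_=blob(g,219,172,250,205,t);print(t,c,a,w("top",c,.016))
sd=cv2.cvtColor(cv2.imread("pics/side0.png"),cv2.COLOR_BGR2GRAY)
print(sd[200:222,229:246]);print(sd[170:184,236:250])
E
```

```text
clock: 26.82
tool_pos: [0.6404, 0.257, 0.0588]
eef_rot: [0.51, -0.493, 0.491, -0.505]
contact_force: [0.1, 0.5, 0.5]
opening: 1.003
26.8167 [0.6404 0.257  0.0588] [[ 0.0311 -0.0071  0.9995]
 [-0.9995 -0.0034  0.0311]
 [ 0.0032 -1.     -0.0072]] [-1.2219 56.1775 18.4557]
[[106 109 107 108 107 105 108 107 107 107 106]
 [115 114 116 115 115 115 113 115 113 115 116]
 [115 116 118 110 106 107 105 113 111 114 116]
 [113 112 115 121 163 175 128  98 110 114 115]
 [115 114 111 129 178 191 147  85  97 115 112]
 [112 114 114 111 128 136 102  76  81  97 104]
 [112 114 114 109  99  84  73  74  70  88 100]
 [113 114 115 114 107  84  75  70  66  86 102]
 [115 115 116 116 113 102  82  71  74  94 112]
 [113 116 119 114 116 114  99  75  75  96 115]]
[[114 115 115 118 113 116 115 112 114 117 115]
 [115 112 116 111 108 108 110 115 114 116 112]
 [109 111 107 122 157 164 131 105 113 112 112]
 [114 112 107 132 176 179 131  97 103 106 104]
 [113 113 102 101 132 132  96  93 100 100 100]
 [113 110 104  80  88  86  84  96 101  99 100]
 [112 111  98  80  79  76  81  95  99  99  99]
 [115 116  99  73  72  69  85
[... 2074 characters left out ...]
7 129 130 129 129 130 130 129 130 129 128 129 127]
 [127 127 129 129 128 130 133 132 130 128 128 127 127 127]
 [127 127 128 129 128 126 126 124 123 126 127 126 126 126]
 [127 128 129 129 126 116 110 107 109 121 126 126 126 126]
 [128 128 128 127 120 108 100  93  98 117 126 127 126 126]
 [127 128 128 126 115 101  94  88  93 115 126 127 127 127]
 [129 129 130 126 113  98  90  86  91 115 127 128 128 128]
 [129 130 130 126 113  98  89  85  92 117 128 129 128 129]
 [128 128 129 127 117 101  89  84  91 116 127 128 128 128]
 [125 124 124 125 118 102  90  84  91 114 125 127 127 128]
 [112 110 109 115 113  99  89  84  89 109 120 123 125 126]
 [ 91  89  89  93  94  90  88  84  82  94 102 106 112 114]]
```

```bash
python3 -m handwheel '[[[0,0,0,0,0,0],[0,0,0,0,0,0],[0,0,0,0,0,0]]]';python3 - <<'E'
from h import *
s=r.get_state();print(s['clock'],s['tool_pos'],R.from_quat(s['eef_rot']).as_matrix(),1000*rel((.6584,.2588,.0025)))
E
```

```text
clock: 27.07
tool_pos: [0.6451, 0.2587, 0.0651]
eef_rot: [-0.506, 0.492, -0.493, 0.509]
contact_force: [0.8, 0.5, 0.4]
opening: 0.998
27.0667 [0.6451 0.2587 0.0651] [[ 0.0291  0.0039  0.9996]
 [-0.9996  0.0023  0.0291]
 [-0.0021 -1.      0.004 ]] [ 0.3887 62.6274 13.0403]
```

```bash
python3 -m handwheel '[[[0,0,0.0133,0,0,0],[0,0,0.0133,0,0,0],[0,0.03,0.0133,0,0,0],[0,0.05,0.0133,0,0,0],[0,0.06,0.0133,0,0,0],[0,0.062,0.0133,0,0,0],[0,0.062,0.0133,0,0,0],[0,0.062,0.0133,0,0,0]]]';python3 - <<'E'
from h import *
s=r.get_state();print(s['clock'],R.from_quat(s['eef_rot']).as_matrix(),1000*rel((.6584,.2588,.0025)))
E
```

```text
clock: 27.73
tool_pos: [0.6573, 0.2585, 0.0015]
eef_rot: [-0.507, 0.492, -0.493, 0.508]
contact_force: [-0.7, -0.6, -0.9]
opening: 1.001
27.7333 [[ 0.0293  0.0014  0.9996]
 [-0.9996  0.0008  0.0293]
 [-0.0008 -1.      0.0014]] [-0.3074 -1.0164  1.096 ]
```

```bash
python3 -m handwheel '[[[0,-0.001,0.001,0,0,0],[0,-0.001,0.001,0,0,0],[0,-0.001,0.001,0,0,0],[0,-0.001,0.001,0,0,0],[0,-0.001,0.001,0,0,0],[0,-0.001,0.001,0,0,0]]]' -1 50; python3 -m handwheel '[[[0,-0.005,0,0,0,0],[0,-0.02,0,0,0,0],[0,-0.04,0,0,0,0],[0,-0.07,0,0,0,0],[0,-0.1,0,0,0,0],[0,-0.125,0,0,0,0],[0,-0.125,0,0,0,0],[0,-0.125,0,0,0,0]]]';python3 - <<'E'
from h import *
s=r.get_state();print(s['clock'],s['tool_pos'],s['opening']*88,s['moment'],R.from_quat(s['eef_rot']).as_matrix(),1000*rel((.572,-.0018,.128)))
E
```

```text
clock: 28.23
tool_pos: [0.6576, 0.2582, 0.0018]
eef_rot: [0.507, -0.493, 0.493, -0.507]
contact_force: [-2.3, -0.6, 4.5]
opening: 0.766
clock: 28.9
tool_pos: [0.6588, 0.2584, 0.1282]
eef_rot: [-0.506, 0.492, -0.493, 0.508]
contact_force: [-0.7, 0.0, -5.1]
opening: 0.768
28.9 [0.6588 0.2584 0.1282] 67.58904551588792 [-0.0896 -0.001   0.0293] [[ 0.0292  0.0033  0.9996]
 [-0.9996  0.0013  0.0292]
 [-0.0012 -1.      0.0033]] [257.5812  -0.3844 -94.3481]
```

```bash
python3 -m handwheel '[[[0.01,0,-0.0037,0,0,0],[0.04,0,-0.0147,0,0,0],[0.075,0,-0.0275,0,0,0],[0.11,0,-0.0403,0,0,0],[0.145,0,-0.0531,0,0,0],[0.18,0,-0.066,0,0,0],[0.21,0,-0.077,0,0,0],[0.235,0,-0.086,0,0,0],[0.25,0,-0.0915,0,0,0],[0.2575,0,-0.0943,0,0,0],[0.2575,0,-0.0943,0,0,0],[0.2575,0,-0.0943,0,0,0]]]';python3 -m handwheel '[[[0,0.015,0,0,0,0],[0,0.03,0,0,0,0],[0,0.03,0,0,0,0],[0,0.03,0,0,0,0]]]'; python3 - <<'E'
from h import *
s=r.get_state();print(s['clock'],s['tool_pos'],s['moment'],R.from_quat(s['eef_rot']).as_matrix(),1000*rel((.572,-.0018,.128)))
im=snapshot("top");sd=snapshot("side");cv2.imwrite("pics/top8.png",im[:,:,::-1]);cv2.imwrite("pics/side8.png",sd[:,:,::-1])
o=np.zeros((600,800,3),np.uint8);o[:,:400]=cv2.resize(im[150:225,190:280],(400,600),interpolation=2)if 0 else cv2.resize(im[145:235,190:280],(400,400),interpolation=2)[:0] if 0 else 0
o[:400,:400]=cv2.resize(im[145:235,190:280],(400,400),interpolation=2);o[:,400:]=cv2.resize(sd[140:260,195:275],(400,600),interpolation=2)
cv2.imwrite("pics/c8.png",o[:,:,::-1])
E
```

```text
clock: 29.9
tool_pos: [0.571, -0.001, 0.1257]
eef_rot: [-0.507, 0.493, -0.492, 0.508]
contact_force: [1.0, -0.4, -3.6]
opening: 0.763
clock: 30.23
tool_pos: [0.5709, 0.0001, 0.0958]
eef_rot: [0.508, -0.493, 0.491, -0.508]
contact_force: [0.5, 1.2, -3.5]
opening: 0.765
30.2333 [0.5709 0.0001 0.0958] [-0.0625 -0.0822 -0.0167] [[ 0.0323 -0.0014  0.9995]
 [-0.9995  0.0012  0.0323]
 [-0.0012 -1.     -0.0014]] [  1.9275 -32.2161   0.997 ]
```

View pics/c8.png

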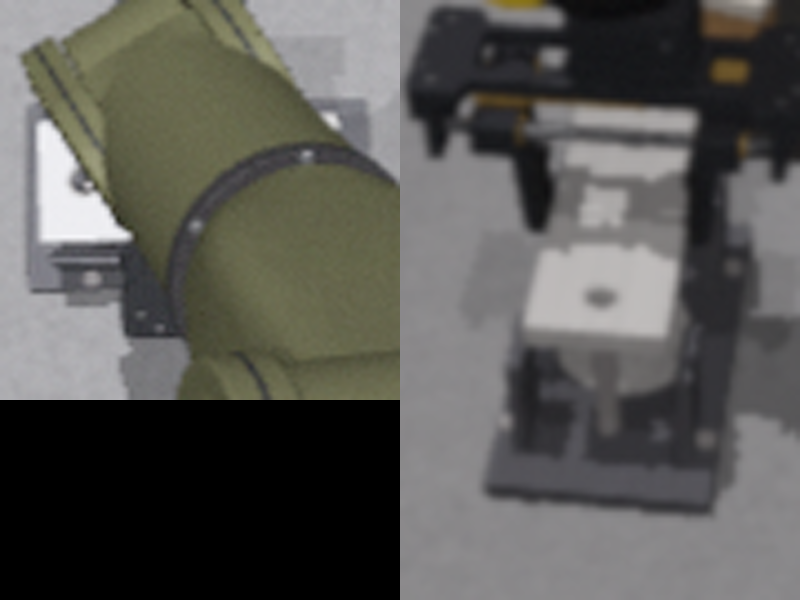

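```bash
python3 - <<'E'
from h import *
im=cv2.cvtColor(cv2.imread("pics/top8.png"),cv2.COLOR_BGR2GRAY);sd=cv2.cvtColor(cv2.imread("pics/side8.png"),cv2.COLOR_BGR2GRAY)
print(im[170:202,195:217:1][::2]);print(sd[194:206,226:246])
print(w("side",(235.4,199.4),.106),w("top",(209.1,185.95),.106))
# pin top near side
print(px("side",(.5705,.058,.084)),px("side",(.5724+.0019,.0582,.106)),px("top",(.5705,.058,.106)))
E
```

```text
[[164 135 132 131 116  81  79 107 119 121 120 108  92 111 125 127 128 112
   92  93  97  92]
 [157 133 129 159 194 200 159  78 107 122 125 124 113  84 105 128 129 123
  106  89  91  91]
 [160 133 128 201 237 237 232 207 137 106 126 127 128 116  86  97 128 124
  101  86  87  93]
 [159 134 130 200 237 238 236 237 212 133 110 127 131 134 131 112  99 115
  102  87  88  91]
 [157 132 126 199 237 237 237 237 237 222 165  97 120 137 139 139 128 107
   90  84  88  88]
 [157 131 128 185 227 236 237 238 237 236 233 196  81 115 141 146 147 136
  100  78  85  89]
 [156 132 128 183 227 237 237 237 238 237 235 216 166  91 111 138 150 138
  106  79  83  82]
 [156 131 132 183 227 236 237 238 237 234 211 159 127 107  75 102 135 146
  119  75  76  82]
 [158 129 133 184 227 237 237 237 237 229 197 129  98 120 179 174  80 115
  121  90  75  76]
 [154 126 129 183 227 238 237 238 237 237 231 214 186 158 146 185 191 136
  100  99  70  74]
 [156 132 132 184 227 237 237 237 237 238 238 237 237 236 236 237 237 213
  123  75  79  70]
 [156 130 130 164 216 237 237 237 237 237 237 237 237 236 237 237 237 237
  2
[... 819 characters left out ...]
 186 187 187 184 170 140 117 111 113 117 130 157 177 185 188 188 188
  187 187]
 [186 187 187 187 185 175 151 129 118 116 124 142 164 180 186 188 188 188
  187 188]
 [186 187 187 187 187 183 174 163 149 144 153 169 178 184 187 188 188 188
  187 187]
 [187 187 187 188 188 186 184 181 177 176 179 183 184 185 187 188 188 188
  188 187]
 [187 187 187 188 188 187 186 185 186 186 187 186 185 186 188 189 189 188
  188 187]
 [184 185 185 186 187 186 185 185 187 188 187 186 185 186 188 189 188 188
  188 187]
 [169 169 171 176 178 177 177 179 180 181 181 181 182 184 186 186 187 188
  188 187]]
[[0.5681 0.062  0.106 ]] [[0.5677 0.0578 0.106 ]]
[235.1097 204.6752] [233.1753 198.0641] [209.0233 184.8339]
```

Top and side views agree that the plate is about 2 mm too far in +y and fine in x. I correct that and lower in stages, watching the force.

```bash
python3 -m handwheel '[[[0.002,0,0.0004,0,0,0],[0.002,0.005,0.0004,0,0,0],[0.002,0.01,0.0004,0,0,0],[0.002,0.01,0.0004,0,0,0]]]'; python3 -m handwheel '[[[0,0.002,0,0,0,0],[0,0.004,0,0,0,0],[0,0.006,0,0,0,0],[0,0.006,0,0,0,0]]]';python3 -c "
from h import *
s=r.get_state();print(s['contact_force'],s['moment'],R.from_quat(s['eef_rot']).as_matrix()[:,2])"
```

```text
clock: 30.67
tool_pos: [0.571, -0.0043, 0.0856]
eef_rot: [0.508, -0.493, 0.492, -0.507]
contact_force: [-0.5, 0.4, -3.6]
opening: 0.765
clock: 31.0
tool_pos: [0.5714, -0.0041, 0.08]
eef_rot: [0.508, -0.493, 0.492, -0.507]
contact_force: [-0.8, -0.6, -3.6]
opening: 0.762
[-0.8322 -0.5709 -3.6182] [-0.0472 -0.0577  0.0431] [ 0.9996  0.0296 -0.0006]
```

```bash
python3 -m handwheel '[[[-0.0014,0,0,0,0,0],[-0.0014,0.002,0,0,0,0],[-0.0014,0.004,0,0,0,0],[-0.0014,0.004,0,0,0,0]]]';python3 -m handwheel '[[[0,0.002,0,0,0,0],[0,0.004,0,0,0,0],[0,0.004,0,0,0,0]]]'
```

```text
clock: 31.33
tool_pos: [0.5713, -0.0026, 0.0761]
eef_rot: [0.508, -0.493, 0.492, -0.507]
contact_force: [-0.3, -0.2, -3.9]
opening: 0.765
clock: 31.58
tool_pos: [0.5713, -0.0027, 0.072]
eef_rot: [0.507, -0.493, 0.492, -0.507]
contact_force: [-0.2, -0.5, -4.0]
opening: 0.768
```

```bash
python3 -m handwheel '[[[0,0.002,0,0,0,0],[0,0.004,0,0,0,0],[0,0.006,0,0,0,0],[0,0.008,0,0,0,0],[0,0.008,0,0,0,0]]]';python3 -m handwheel '[[[0,0.001,0,0,0,0],[0,0.002,0,0,0,0],[0,0.002,0,0,0,0]]]'
```

```text
clock: 32.0
tool_pos: [0.5713, -0.0027, 0.0639]
eef_rot: [0.508, -0.493, 0.492, -0.507]
contact_force: [0.4, 0.1, -3.0]
opening: 0.765
clock: 32.25
tool_pos: [0.5715, -0.0027, 0.0623]
eef_rot: [0.507, -0.493, 0.493, -0.507]
contact_force: [0.3, -0.4, -3.4]
opening: 0.766
```

```bash
python3 -m handwheel '[[[0,0.001,0,0,0,0],[0,0.001,0,0,0,0]]]';python3 -m handwheel '[[[0,0.0006,0,0,0,0],[0,0.0006,0,0,0,0]]]'
```

```text
clock: 32.42
tool_pos: [0.5715, -0.0026, 0.0613]
eef_rot: [0.507, -0.493, 0.493, -0.507]
contact_force: [0.8, 0.1, -3.3]
opening: 0.763
clock: 32.58
tool_pos: [0.5715, -0.0026, 0.0608]
eef_rot: [0.507, -0.493, 0.493, -0.507]
contact_force: [-0.1, 0.0, -4.2]
opening: 0.757
```

```bash
python3 -m handwheel '[[[0,0.0006,0,0,0,0],[0,0.0006,0,0,0,0]]]';python3 -m handwheel '[[[0,0.0006,0,0,0,0],[0,0.0006,0,0,0,0]]]';python3 -m handwheel '[[[0,0.0005,0,0,0,0],[0,0.0005,0,0,0,0]]]'
```

```text
clock: 32.75
tool_pos: [0.5715, -0.0026, 0.0602]
eef_rot: [0.507, -0.493, 0.493, -0.507]
contact_force: [0.1, 0.4, -4.2]
opening: 0.768
clock: 32.92
tool_pos: [0.5716, -0.0027, 0.0598]
eef_rot: [0.507, -0.493, 0.493, -0.507]
contact_force: [-0.2, 0.5, -1.3]
opening: 0.764
clock: 33.08
tool_pos: [0.5716, -0.0027, 0.0598]
eef_rot: [0.507, -0.492, 0.493, -0.507]
contact_force: [-2.0, 0.1, 3.8]
opening: 0.766
```

```bash
python3 -m handwheel '[[[0,0.0003,0,0,0,0],[0,0,0,0,0,0],[0,0,0,0,0,0],[0,0,0,0,0,0],[0,-0.003,0,0,0,0],[0,-0.015,0,0,0,0],[0,-0.035,0,0,0,0],[0,-0.07,0,0,0,0],[0,-0.11,0,0,0,0],[0,-0.14,0,0,0,0],[-0.03,-0.14,0,0,0,0],[-0.07,-0.14,0,0,0,0]]]' 1; python3 -m handwheel '[[[-0.04,0,0,0,0,0],[-0.08,0,0,0,0,0],[-0.12,0,0,0,0,0],[-0.16,0,0,0,0,0],[-0.2,0,0,0,0,0],[-0.2,0,0,0,0,0],[-0.2,0,0,0,0,0],[-0.2,0,0,0,0,0]]]'; python3 - <<'E'
from h import *
im=snapshot("top");sd=snapshot("side");print(r.get_state()['clock'],r.get_state()['contact_force'])
g=cv2.cvtColor(im,cv2.COLOR_RGB2GRAY);c,a,rc,ct=blob(g,190,160,280,215,200);print(a,rc,w("top",rc[0],.07))
cv2.imwrite("pics/top9.png",im[:,:,::-1]);cv2.imwrite("pics/side9.png",sd[:,:,::-1])
o=np.zeros((600,800,3),np.uint8);o[:360,:400]=cv2.resize(im[155:227,195:275],(400,360),interpolation=2);o[360:,:400]=cv2.resize(im[100:280,180:440],(400,240),interpolation=3);o[:,400:]=cv2.resize(sd[130:250,195:275],(400,600),interpolation=2)
cv2.imwrite("pics/c9.png",o[:,:,::-1])
E
```

```text
clock: 34.08
tool_pos: [0.5715, 0.0632, 0.2022]
eef_rot: [-0.504, 0.493, -0.497, 0.506]
contact_force: [0.5, -0.2, -0.3]
opening: 1.0
clock: 34.75
tool_pos: [0.5636, 0.2664, 0.1996]
eef_rot: [0.508, -0.492, 0.493, -0.507]
contact_force: [0.4, 0.2, -1.4]
opening: 1.0
34.85 [ 0.2633 -1.1162  0.1785]
1589 ((233.98756408691406, 185.5408935546875), (25.7203369140625, 64.67909240722656), 88.45184326171875) [[ 0.5732 -0.0036  0.07  ]]
```

View pics/c9.png

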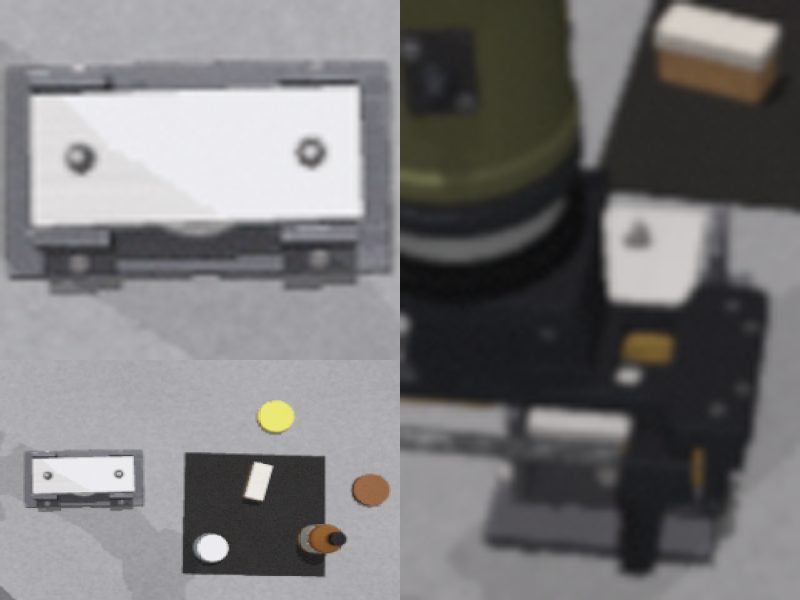

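Both pins show through the holes at px (211,186) and (257,185). The cover lies level between the cheeks, and the bottle, jar and box are where they were.

```bash
python3 -c "
from plant import r,job
s=r.get_state();print(s['clock'],s['qd'].round(3));print(job.finish_job())"
```

```text
34.85 [ 0.007  0.001 -0.001  0.002  0.    -0.005  0.   ]
the job is handed in; nothing more can be done
None
```

The press is built and handed in at 34.85 s of the 72 s allowed. The discs went on large, middle, small, each lowered until light contact. I put the cover plate down on the bench, took it again by its middle, and lowered it over both pins.

**Last checks**
- **Cover height:** contact came at a gripper height that puts the cover's underside at about 58 mm, the expected height.
- **Cover position:** in the final top picture both pins show centred in the holes and the plate lies between the cheeks. I measured the plate centre at (0.573, -0.004) against the pins' midpoint (0.572, -0.002).
- **Bystanders:** the bottle, jar and slide box look unmoved, and the gripper touched nothing at the end.
- **Forces:** the highest force reported at the end of a move was about 17 N.

**Checks that disagreed or were weak**
- **Disc centring:** the top camera put the large and middle discs 1 to 2.5 mm from the seat centre, while the gripper readings said about 1 mm or less. That is close to the calibration error. I did not measure the small disc separately.
- **Final side view:** the arm hid most of the plate from the side camera, so flushness rests on the contact height and the top view.

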